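Pin the gate plate of a tilted candle mould

ROBOT

A 7-joint arm with a two-finger parallel gripper is mounted at the origin on the work surface; the furniture and walls round the work are solid. World frame = base frame: x ahead of the robot, y to its left, z up, the work surface at z = 0. Lengths are in m, angles in rad, forces in N, time in s.
With the tool pointing down it reaches from about 0.4 to 0.875 m from the base axis. Payload 19.3 kg.
Tool frame: the origin (TCP) lies midway between the tips of the shut fingers; the grasp point (between the pads) lies 19 mm behind it; z points along the fingers, y is the line along which they close (so a half turn about z gives the same grasp; the last joint's range is limited). The gripper opens to 85 mm and grips with 20 to 120 N. Pads are 22 mm wide; open, the fingers measure 114 mm over their backs; the gripper's body (76 mm by 85 mm) begins 54 mm behind the grasp point. The pads swing forward as they close: fully open they stand 13 mm farther back than shut.
Start: joints at [-1.31, 0.521, -0.036, 1.599, 0.021, 1.021, -0.113], TCP at [0.203, 0.591, 0.231] pointing down, gripper open.
Joint ranges: [-2.91, 2.91], [-0.3, 2.13], [-1.5, 1.42], [0.17, 2.43], [-1.26, 4.41], [0.16, 1.93], [-2.52, 2.52]. Speed limits (rad/s): [1.89, 1.89, 2.39, 2.39, 3.01, 3.01, 3.01].

INTERFACE

Orientations are given as a 3x3 rotation matrix whose columns are the frame's x, y, z axes.
In Python, from cell import * gives the robot as it stands. The module is installed in compiled form; this text tells all that it offers.
- The arm moves only by the tool jog_arm, never from a script. Its argument "motion" is a list of rows, each an object with "dp": the shift along the world's x, y, z in m, a list of three; "turn": the turn about the world's z in rad; "fingers": the opening, from -1 (shut) to 1 (fully open). In form: [{"dp": [dx, dy, dz], "turn": turn, "fingers": fingers}, ...]. A call has 1 to 8 rows; each row shifts and turns the commanded pose from where the row before left it; what a row does not reach is not made up. A row lasts 1/10 s, in which the tool goes at most 50 mm and 8.59 degrees, less where a joint would pass 70% of its speed; a pose out of reach is approached as far as the arm can. A call with a gripper value outside its range is refused whole. The fingers move at their own pace and stop on an object; the grip force is fixed at half the most. Time passes only in rows, so rows that do not move let the fingers close. It gives the time, the measured TCP pose, the force, the opening and the grip force at its end, in the units of the state.
- get_state(): the state, without advancing time (a new reading comes with each control period).
- camera(name): name is "side" or "top" or "wrist"; returns (picture, depth): 420x560x3 uint8, blue, green, red; 420x560 float32, m along the optical axis (not along the pixel's ray), 0 where there is no reading.
- camera_model(name): a dict with "camera_matrix" (3x3 intrinsics, pixels), "rvec" (rotation vector, rad) and "tvec" (3), from world to camera coordinates, as OpenCV has them. Camera axes: x right, y down, z forward; pixel columns grow to the right and rows downward; lengths in m; the calibration is good to about 2 mm. A picture is of the moment at which its call begins: read the wrist's pose just before it. camera_model takes no time and is no camera call; for the wrist camera it gives the pose at the moment of the call.
- close_job(): hands the job in; it is judged then, once.
Trained networks look in the newest picture that a camera, given by its name, has taken for a name from the list of things; names that differ only in an ending like _2 or _b are one class to them, and where a whole thing is asked for, a point or a joint stands for the part that bears it (a point fixed in the world has none). Each returns a list of dicts, best first, with "confidence" (0 to 1); they miss things now and then, are a little off and sometimes report something else, mostly with a low value. They report only what shows in the picture. A call takes as long as a camera call. They do not tell look-alikes from the thing itself.
- find_in(camera, query): "box" ([left, top, width, height] in pixels, round what is visible of it).
The state is a dict: "t": time; "qpos": joint angles; "joint_vel": joint speeds; "joint_efforts": joint torques, N m; "eef_pos": TCP position; "tcp_rot": TCP orientation; "wrist_force": force on the tool from outside, world axes, zero at the start; "torque": the same for the moment, N m; "opening": finger opening in m; "grasp_force": force on a finger pad.
Only numpy, scipy, OpenCV 4.12 (cv2) and the standard library are available. Lean on these libraries where they do the work, as an engineer would, in place of code of your own. Each camera call takes 0.05 s, during which the arm holds its last target. There are 200 camera calls.

TASK

Get the three-plate candle mould ready for pouring: swing its steel gate plate over by the wooden knob until it rests on the spring plunger, then take the red-handled tapered pin from its wooden block and drive it straight through the gate plate and the loose brass plate under it into the aluminium base, so that it draws all three holes into line and its collar sits fully home on the gate plate. Feel your way in and press steadily, never forcing the pin on a blocked rim. Leave it there, and do not knock over or shift the wax cup or the two bottle caps.

Things in the scene. Friction and masses are not known exactly. Their poses are not given: they have to be found in the camera images.
- gate (a joint): angle of the steel gate plate, rad (readings scatter by 0.01): 0 when its hole is in line with the base's, growing as it swings open up the slope (starts at 0.25 to 0.45). Friction holds it where it is left (1 to 2 N at the knob moves it). Below 0.038 it bears on the spring plunger (4 N on its edge when in line); let go, it springs back to 0.03 to 0.04, its hole some 4 mm out of line
- block_hole (a point): centre of the mouth of the 22 mm pin hole in the aluminium base block, on the base's top face (92 x 150 mm, 33 mm thick, tilted 30 degrees from level; hole right through). z = out of the face (the hole's axis); x = straight up the slope; y = along the mould from the gate's pivot to the hole
- gate_pivot (a point): axis of the gate plate's pivot screw, at the level of block_hole and 120 mm from it in -y, same axes as block_hole; the gate plate turns about this z (opening is clockwise seen from above the face, the knob going towards +x)
- gate_hole (a point): centre of the top rim of the 22 mm pin hole in the gate plate (steel, 68 x 150 x 10 mm, lying on the cavity plate, its top 22.5 mm above the base's face), 120 mm from the pivot; z = out of the plate, y = from the pivot to the hole
- gate_knob (a point): middle of the grip of the dark wooden knob at the gate plate's free end, 165 mm from the pivot and 48.5 mm above the base's face; the knob is 24 mm thick and stands square to the plate, its top 16 mm above this point (along the plate's z), 42 mm above the plate; gripping part 26 mm tall
- pin: tapered steel pin with a red handle, 112 mm long, 0.18 kg; origin at the tip of its nose, z along it to the handle end. Blunt nose 13 mm wide, tapering up to 21 mm at 30 mm; straight 21 mm shank from 30 to 60 mm; collar 34 mm wide from 60 to 66 mm; handle 24 mm wide from 74 to 108 mm. It stands upright in the pin block, collar on the block's top. 10 to 20 N along it drive it home
- pin_collar (a point): centre of the underside of the pin's collar, 60 mm up from the nose; when home it lies on the gate plate's top at gate_hole, 22.5 mm above block_hole
- pin_block_hole (a point): mouth of the 24 mm hole in the fixed light wooden tool block (60 x 110 x 66 mm tall) where the pin stands
- wax_cup: clear cup with dark red wax, 70 mm wide, 79 mm tall; origin under its middle; bystander
- cap_red_wax: white bottle cap filled with red wax, 38 mm wide, 14 mm tall; bystander
- cap_blue: blue bottle cap, 38 mm wide, 14 mm tall; bystander
- cavity_track (a point): point of the base, 12.25 mm above block_hole, level with the top of the brass cavity plate (12 mm thick) that lies on the base with its own 22 mm hole. That plate floats along y between two rails, its hole up to 9 mm either way of this point, held by 2.5 N of friction. Its place is not reported: see or feel it through the gate's hole. The nose enters plate and base about midway between their holes
- mould: the whole mould on its dark steel stand (base plate 116 x 170 mm), fixed to the bench; origin on the bench under the block's middle, x towards the raised side, y towards the knob end. The soft brass and aluminium rims take pin forces of up to 80 N
Mind the look-alikes: they are no part of the job. Several things have the shape of the pin; the one meant has the colours described above.

How it is judged:
By the outcome, as a careful person would: the job done as asked, in the order asked, and still so for the second after the job is handed in, with the robot touching nothing.
It also fails if it takes over 64 s, if anything falls off the work surface, if the arm or the gripper's body presses on something with over 40 N, if the wrist force passes 120 N, or if a joint passes its speed limit or range.

## Working session

There is one attempt and no reset: what is moved stays moved. The work goes in short steps, Python scripts to look and compute and a tool call to move; the robot and the scene stay as the last step left them, time stands still between calls to the robot, and variables do not carry over. Pictures are saved under pics/ and viewed, at most 10 in all, crops included, and the job is handed in when it is done.

Besides the shell and the picture viewer there is one more tool, called after "Emit:" as name(argument=value, ...), one argument or row to a line, values as JSON. jog_arm: Moves the arm, as the interface text tells. Its arguments: {"type":"object","properties":{"motion":{"type":"array"}},"required":["motion"]}

```bash
mkdir -p pics
cat > h.py <<'E'
from cell import *
import numpy as np, cv2
def grab(n,save=None):
    m=camera_model(n); p,d=camera(n)
    if save: cv2.imwrite('pics/'+save,p)
    return m,p,d
def cast(m,u,v,d):
    K=m['camera_matrix'];R=cv2.Rodrigues(np.array(m['rvec'],float))[0];t=np.array(m['tvec'],float).ravel()
    c=np.linalg.inv(K)@np.array([u,v,1.])*d
    return R.T@(c-t)
def proj(m,P):
    return cv2.projectPoints(np.array(P,float).reshape(-1,3),np.array(m['rvec'],float),np.array(m['tvec'],float),np.array(m['camera_matrix'],float),None)[0].reshape(-1,2)
E
python3 - <<'E'
from h import *
s=get_state();print(s)
ms=grab('side','s0.png');mt=grab('top','t0.png')
for c,m in(('side',ms),('top',mt)):
    for q in ['pin','gate_knob','pin_block_hole','wax_cup','cap_red_wax','cap_blue','mould','gate_hole']:
        for r in find_in(c,q)[:4]:
            b=r['box'];u,v=b[0]+b[2]/2,b[1]+b[3]/2
            d=m[2][int(v),int(u)]
            print(c,q,np.round(b),round(r['confidence'],2),np.round(cast(m[0],u,v,d),3))
E
```

```text
{'t': 0.0, 'qpos': array([-1.31020356,  0.52204473, -0.03632344,  1.60000023,  0.02118201,
        1.02108064, -0.11283957]), 'joint_vel': array([-0.00142427,  0.00237059, -0.00017874,  0.00053404, -0.00027511,
        0.00136348, -0.00090323]), 'joint_efforts': array([-5.30194829e-04, -9.27096605e+01,  1.97988577e+00, -3.69933951e+01,
        1.78593665e-02,  8.04752985e-03, -4.50923028e-05]), 'eef_pos': array([0.20291922, 0.59078937, 0.23070941]), 'tcp_rot': array([[-9.45764857e-01,  3.24851876e-01, -3.08205063e-04],
       [ 3.24852015e-01,  9.45764212e-01, -1.10657793e-03],
       [-6.79845979e-05, -1.14668355e-03, -9.99999340e-01]]), 'wrist_force': array([ 0.22035255, -0.81187976,  0.71088908]), 'torque': array([-0.01048981, -0.04132914, -0.00164772]), 'grasp_force': 0.0, 'opening': 0.08528338265773777}
side pin [304. 245.  16.  29.] 0.87 [0.436 0.223 0.094]
side pin [235. 154.  12.  35.] 0.83 [ 0.613 -0.162  0.064]
side pin [280. 295.  18.  47.] 0.68 [0.483 0.357 0.069]
side pin_block_hole [250. 161.  76.  38.] 0.37 [ 0.485 -0.068  0.099]
side cap_red_wax [258. 254.  15.  15.] 0.63 [0.536 0.131 0.004]
side mould [251. 164.  79.  60.] 0.83 [ 0.48  -0.037  0.076]
side gate_hole [249. 160.  78.  40.] 0.82 [ 0.486 -0.068  0.099]
top pin [354. 172.  11.  12.] 0.66 [ 0.604 -0.164  0.107]
top pin [215. 230.  16.  16.] 0.49 [0.434 0.201 0.115]
top gate_knob [304. 188.  35.  70.] 0.71 [ 0.478 -0.065  0.101]
top pin_block_hole [194. 223.  42.  30.] 0.78 [0.435 0.227 0.067]
top wax_cup [372. 249.  22.  23.] 0.87 [ 0.378 -0.248  0.029]
top cap_red_wax [303. 187.  36.  68.] 0.24 [ 0.482 -0.062  0.101]
top mould [296. 185.  44.  72.] 0.79 [ 0.483 -0.056  0.096]
top gate_hole [305. 185.  36.  73.] 0.77 [ 0.483 -0.067  0.104]
```

Run:
```python
import cv2
t=cv2.imread('pics/t0.png');cv2.imwrite('pics/t1.png',cv2.resize(t[130:330,150:417],(800,600),interpolation=2))
s=cv2.imread('pics/s0.png');cv2.imwrite('pics/s1.png',cv2.resize(s[130:370,180:420],(600,600),interpolation=2))
```

```text
(no output)
```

View pics/t1.png

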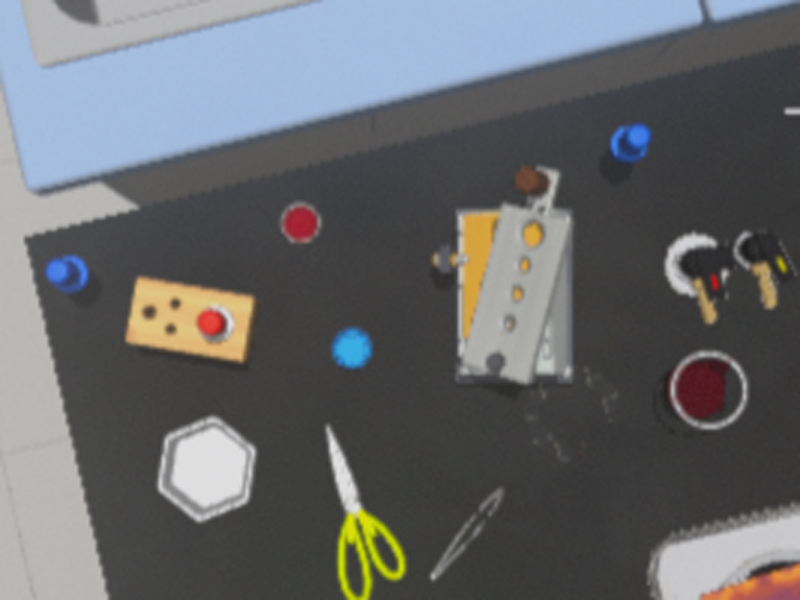

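View pics/s1.png

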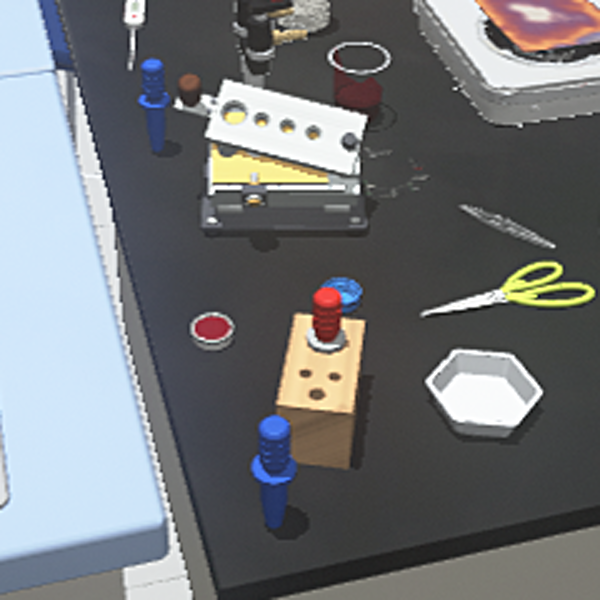

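The red pin stands in the wooden block at top px (220,237), which fits "red-handled". The look-alikes are the blue pins at (172,221) and (361,177). The mould is at about (315,228), with its knob at about (327,190).

Emit:
jog_arm(
  motion=[
    {"dp": [0.02,-0.042,0.015],"turn": -0.1,"fingers": 1},
    {"dp": [0.02,-0.042,0.015],"turn": -0.1,"fingers": 1},
    {"dp": [0.02,-0.042,0.015],"turn": -0.1,"fingers": 1},
    {"dp": [0.02,-0.042,0.015],"turn": -0.1,"fingers": 1},
    {"dp": [0.02,-0.042,0.015],"turn": -0.1,"fingers": 1},
    {"dp": [0.02,-0.042,0.015],"turn": -0.1,"fingers": 1},
    {"dp": [0.02,-0.042,0.015],"turn": -0.1,"fingers": 1},
    {"dp": [0.02,-0.042,0.015],"turn": -0.1,"fingers": 1},
  ],
)

```text
t: 1.7
eef_pos: [0.3634, 0.2532, 0.3521]
tcp_rot: [[-0.422, 0.906, 0.0], [0.906, 0.422, 0.001], [0.001, 0.001, -1.0]]
wrist_force: [0.5, 1.3, 0.2]
opening: 0.0856
grasp_force: 0.0
```

Emit:
jog_arm(
  motion=[
    {"dp": [0.02,-0.042,0],"turn": -0.1,"fingers": 1},
    {"dp": [0.02,-0.042,0],"turn": -0.1,"fingers": 1},
    {"dp": [0.02,-0.042,0],"turn": -0.1,"fingers": 1},
    {"dp": [0.02,-0.042,0],"turn": -0.1,"fingers": 1},
    {"dp": [0.01,-0.042,0],"turn": 0,"fingers": 1},
    {"dp": [0,0,0],"turn": 0,"fingers": 1},
  ],
)

```text
t: 2.3
eef_pos: [0.4538, 0.04, 0.3516]
tcp_rot: [[-0.033, 0.999, 0.001], [0.999, 0.033, -0.001], [-0.001, 0.001, -1.0]]
wrist_force: [-0.2, 2.0, 0.4]
opening: 0.0852
grasp_force: 0.0
```

Run:
```python
from h import *
s=get_state();print(s['t'],s['eef_pos'],s['tcp_rot'],s['qpos'])
m,p,d=grab('wrist','w0.png')
np.savez('w0.npz',d=d,**{k:np.array(v) for k,v in m.items()})
R=cv2.Rodrigues(np.array(m['rvec'],float))[0];C=-R.T@np.array(m['tvec'],float).ravel()
print('cam',C,R,m['camera_matrix'])
print('cam in tool',s['tcp_rot'].T@(C-s['eef_pos']))
for q in ['pin','gate_knob','gate_hole','mould','pin_block_hole']:
    for r in find_in('wrist',q)[:3]:
        b=r['box'];u,v=b[0]+b[2]/2,b[1]+b[3]/2
        print(q,np.round(b),round(r['confidence'],2),np.round(cast(m,u,v,d[min(int(v),419),min(int(u),559)]),3))
```

```text
2.3 [0.45376982 0.03996411 0.35162849] [[-3.29546648e-02  9.99456422e-01  9.22696742e-04]
 [ 9.99456352e-01  3.29555535e-02 -9.65045847e-04]
 [-9.94929251e-04  8.90392358e-04 -9.99999109e-01]] [-0.66997466  0.12621038  0.50895502  1.87364997 -0.06581521  1.15763404
 -0.10503786]
cam [0.45174346 0.11136183 0.49251571] [[ 0.9994651   0.0326385   0.0020578 ]
 [ 0.03074736 -0.95926067  0.28084438]
 [ 0.01114031 -0.28063088 -0.95975111]] [[326.44731345   0.         277.39705647]
 [  0.         326.44731345 208.28569058]
 [  0.           0.           1.        ]]
cam in tool [ 0.07128551  0.00045313 -0.14095787]
pin [362. 291.  25.  43.] 0.64 [ 0.606 -0.167  0.074]
gate_knob [225. 214. 151.  85.] 0.64 [ 0.488 -0.067  0.1  ]
gate_knob [220. 194. 156. 104.] 0.19 [ 0.486 -0.054  0.097]
gate_hole [222. 212. 154.  83.] 0.95 [ 0.486 -0.064  0.101]
gate_hole [224. 192. 151. 106.] 0.51 [ 0.487 -0.054  0.096]
mould [222. 190. 155. 109.] 0.84 [ 0.486 -0.054  0.094]
pin_block_hole [238.   0.  64.  65.] 0.66 [0.441 0.197 0.089]
```

View pics/w0.png

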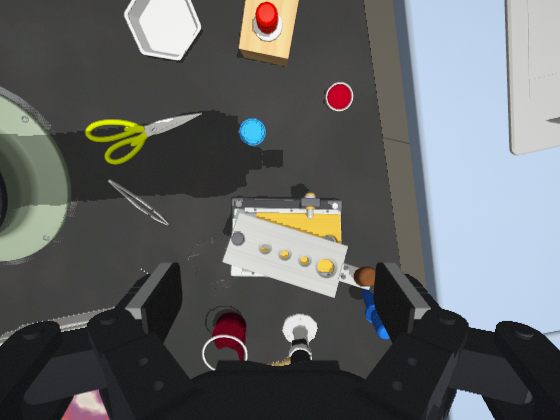

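```bash
cat >> h.py <<'E'
def cloud(m,d,box):
    u0,v0,u1,v1=box
    vv,uu=np.mgrid[v0:v1,u0:u1]
    D=d[v0:v1,u0:u1]
    K=m['camera_matrix'];R=cv2.Rodrigues(np.array(m['rvec'],float))[0];t=np.array(m['tvec'],float).ravel()
    c=np.stack([(uu-K[0,2])/K[0,0]*D,(vv-K[1,2])/K[1,1]*D,D],-1)
    return (c-t)@R
def plane(P,it=500,tol=.0015,nz=None):
    rng=np.random.default_rng(0);best=None
    for _ in range(it):
        a=P[rng.choice(len(P),3,False)];n=np.cross(a[1]-a[0],a[2]-a[0]);l=np.linalg.norm(n)
        if l<1e-7: continue
        n/=l
        if nz and abs(abs(n[2])-nz)>.03: continue
        k=abs((P-a[0])@n)<tol
        if best is None or k.sum()>best.sum(): best=k
    Q=P[best];c=Q.mean(0);n=np.linalg.svd(Q-c)[2][2];n*=np.sign(n[2])
    return c,n,best
def hit(m,u,v,c,n):
    a=cast(m,u,v,0.);b=cast(m,u,v,1.);r=b-a
    return a+r*((c-a)@n)/(r@n)
E
python3 - <<'E'
from h import *
f=np.load('w0.npz');m={k:f[k] for k in('camera_matrix','rvec','tvec')};d=f['d']
P=cloud(m,d,(225,210,350,300));h=P.reshape(-1,3)
k=(h[:,2]>.06)
c,n,b=plane(h[k]);print('gate plane',c,n,np.degrees(np.arccos(n[2])),b.sum(),'of',k.sum())
for nm,u,v in(('pivot',238,238),('hole',326,266)):print(nm,hit(m,u,v,c,n))
Q=h[k][b]; 
# 2D rectangle
ex=np.cross([0,0,1],n);ex/=np.linalg.norm(ex);ey=np.cross(n,ex)
q=np.c_[(Q-c)@ex,(Q-c)@ey].astype(np.float32)
r=cv2.minAreaRect(q);print(r);print([c+ex*a+ey*bb for a,bb in cv2.boxPoints(r)])
p=cv2.imread('pics/w0.png');cv2.imwrite('pics/w0c.png',cv2.resize(p[180:310,210:390],(800,578),interpolation=2))
# knob & pin
for nm,bx in(('knob',(355,264,380,290)),('pin',(245,0,290,45))):
    X=cloud(m,d,bx).reshape(-1,3);X=X[X[:,2]>.0];
    t=X[X[:,2]>X[:,2].max()-.012];print(nm,X[:,2].max(),np.median(t,0),t.min(0),t.max(0))
E
```

```text
gate plane [ 0.46927077 -0.06473326  0.10161534] [-0.00526418  0.49956132  0.86626254] 29.972815533770476 4930 of 8223
pivot [ 0.40598118 -0.04816377  0.09167535]
hole [ 0.52150842 -0.07651216  0.10872551]
((-0.010007668286561966, -0.014485366642475128), (0.10108481347560883, 0.16291485726833344), 73.73075866699219)
[array([ 0.57126103, -0.02884719,  0.08154013]), array([0.41446204, 0.00903966, 0.05873848]), array([ 0.3870303 , -0.07531356,  0.10721708]), array([ 0.54382928, -0.1132004 ,  0.13001874])]
knob 0.49251571225415164 [0.45174346 0.11136183 0.49251571] [0.45174346 0.11136183 0.49251571] [0.45174346 0.11136183 0.49251571]
pin 0.49251571225415164 [0.45174346 0.11136183 0.49251571] [0.45174346 0.11136183 0.49251571] [0.45174346 0.11136183 0.49251571]
```

View pics/w0c.png

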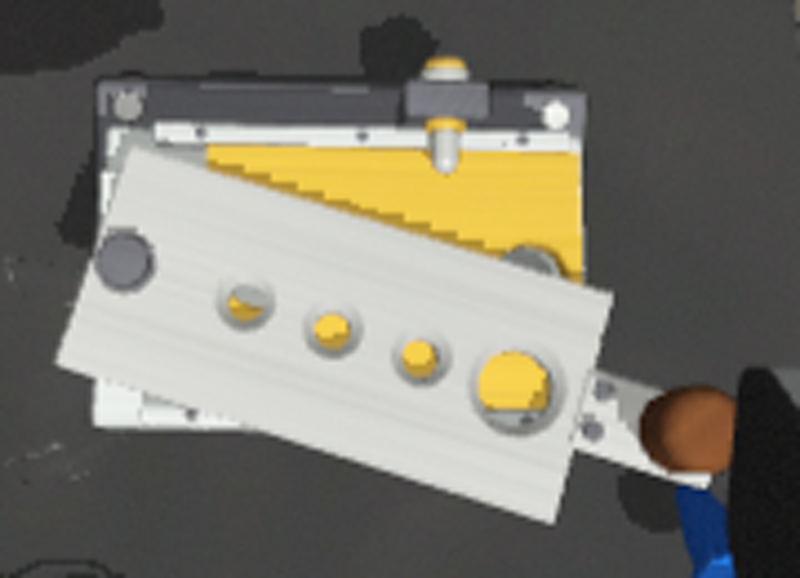

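The crop confirms the pivot at w0 px (238,238), the hole at (326,266) and the knob at (366,276). The plunger is on the near, low side. The fitted plane is tilted 29.97° and the pivot-to-hole distance is 120.2 mm, both as given.

Run:
```python
from h import *
f=np.load('w0.npz');m={k:f[k] for k in('camera_matrix','rvec','tvec')};d=f['d']
def med(u,v,r=3):
    X=cloud(m,d,(u-r,v-r,u+r+1,v+r+1)).reshape(-1,3);return np.round(np.median(X[X[:,2]<.45],0),3)
for nm,u,v in(('cab',450,200),('cabedge',425,276),('wall',395,150),('wall2',410,250),('knobtop',366,276),('pintop',267,14)):print(nm,med(u,v))
print(proj(m,[[.565,-.066,.1515],[.565,-.074,.1376]]))
for nm,bx in(('knob',(350,260,382,292)),('pin',(235,0,300,66))):
    X=cloud(m,d,bx).reshape(-1,3);X=X[(X[:,2]>.02)&(X[:,2]<.2)]
    z=X[:,2].max();t=X[X[:,2]>z-.01];print(nm,z,t.mean(0),t.min(0),t.max(0))
    if nm=='pin':
        t=X[abs(X[:,2]-.066)<.003];print('block top',np.median(t[:,2]),cv2.minAreaRect(t[:,:2].astype(np.float32)*1000))
p=cv2.imread('pics/w0.png');hsv=cv2.cvtColor(p,cv2.COLOR_BGR2HSV)
mk=((hsv[:,:,0]<8)|(hsv[:,:,0]>172))&(hsv[:,:,1]>150);mk[60:]=0
v,u=np.nonzero(mk);k=d[v,u]>0;X=np.array([cast(m,a,b,d[b,a]) for a,b in zip(u[k],v[k])])
t=X[X[:,2]>X[:,2].max()-.004];print('red top',X[:,2].max(),t.mean(0),t.min(0),t.max(0))
```

```text
cab [0.694 0.004 0.059]
cabedge [ 0.701 -0.137  0.016]
wall [ 0.687  0.049 -0.157]
wall2 [ 0.742 -0.158 -0.145]
knobtop [ 0.561 -0.066  0.152]
pintop [0.439 0.208 0.117]
[[369.470479   275.45725385]
 [365.587381   275.92414104]]
knob 0.1565164498356559 [ 0.56199703 -0.06834237  0.1517348 ] [ 0.55262749 -0.0824671   0.1465262 ] [ 0.5719247  -0.05873604  0.15651645]
pin 0.11860833054156371 [0.4379522  0.2077126  0.11528993] [0.42611543 0.1968877  0.108882  ] [0.44902348 0.22005713 0.11860833]
block top 0.06455556616667268 ((437.98834228515625, 210.09596252441406), (63.08142852783203, 60.068607330322266), 81.31204223632812)
red top 0.11860833054156371 [0.43793921 0.20860134 0.116212  ] [0.427372   0.19882491 0.11461817] [0.44894192 0.21895889 0.11860833]
```

Emit:
jog_arm(
  motion=[
    {"dp": [0.0216,-0.0306,-0.02],"turn": 0,"fingers": -1},
    {"dp": [0.0216,-0.0306,-0.02],"turn": 0,"fingers": -1},
    {"dp": [0.0216,-0.0306,-0.02],"turn": 0,"fingers": -1},
    {"dp": [0.0216,-0.0306,-0.02],"turn": 0,"fingers": -1},
    {"dp": [0.0216,-0.0306,-0.02],"turn": 0,"fingers": -1},
    {"dp": [0,0,-0.04],"turn": 0,"fingers": -1},
    {"dp": [0,0,-0.04],"turn": 0,"fingers": -1},
    {"dp": [0,0,-0.027],"turn": 0,"fingers": -1},
  ],
)

```text
t: 3.4
eef_pos: [0.5603, -0.1069, 0.1416]
tcp_rot: [[-0.041, 0.999, -0.002], [0.999, 0.041, 0.0], [0.0, -0.002, -1.0]]
wrist_force: [1.3, -0.2, 0.4]
opening: -0.0002
grasp_force: 0.0
```

Emit:
jog_arm(
  motion=[
    {"dp": [0,0,0],"turn": 0,"fingers": -1},
    {"dp": [0,0,0],"turn": 0,"fingers": -1},
    {"dp": [0,0,0],"turn": 0,"fingers": -1},
  ],
)

```text
t: 3.7
eef_pos: [0.5619, -0.1077, 0.146]
tcp_rot: [[-0.04, 0.999, 0.002], [0.999, 0.04, -0.0], [-0.0, 0.002, -1.0]]
wrist_force: [0.7, -0.2, -0.4]
opening: -0.0001
grasp_force: 0.0
```

Emit:
jog_arm(
  motion=[
    {"dp": [0,0.006,0],"turn": 0,"fingers": -1},
    {"dp": [0,0.006,0],"turn": 0,"fingers": -1},
    {"dp": [0.0005,0.005,-0.0029],"turn": 0,"fingers": -1},
    {"dp": [0.0005,0.005,-0.0029],"turn": 0,"fingers": -1},
    {"dp": [0.0005,0.005,-0.0029],"turn": 0,"fingers": -1},
    {"dp": [0.0005,0.005,-0.0029],"turn": 0,"fingers": -1},
    {"dp": [0.0005,0.005,-0.0029],"turn": 0,"fingers": -1},
  ],
)

```text
t: 4.4
eef_pos: [0.5635, -0.0705, 0.1294]
tcp_rot: [[-0.04, 0.999, -0.0], [0.999, 0.04, -0.0], [-0.0, -0.0, -1.0]]
wrist_force: [1.4, 0.3, 0.2]
opening: -0.0002
grasp_force: 0.3
```

Emit:
jog_arm(
  motion=[
    {"dp": [0.0005,0.004,-0.0023],"turn": 0,"fingers": -1},
    {"dp": [0.0005,0.004,-0.0023],"turn": 0,"fingers": -1},
  ],
)

```text
t: 4.6
eef_pos: [0.5645, -0.0626, 0.1249]
tcp_rot: [[-0.04, 0.999, -0.0], [0.999, 0.04, -0.0], [-0.0, -0.0, -1.0]]
wrist_force: [0.1, -0.5, 0.4]
opening: 0.0001
grasp_force: 0.3
```

Emit:
jog_arm(
  motion=[
    {"dp": [0,0,0],"turn": 0,"fingers": -1},
  ],
)

```text
t: 4.7
eef_pos: [0.5644, -0.0622, 0.1248]
tcp_rot: [[-0.041, 0.999, -0.001], [0.999, 0.041, 0.0], [0.0, -0.001, -1.0]]
wrist_force: [-0.7, -0.7, 0.1]
opening: 0.0002
grasp_force: 0.0
```

Emit:
jog_arm(
  motion=[
    {"dp": [0,0.003,-0.0017],"turn": 0,"fingers": -1},
    {"dp": [0,0.003,-0.0017],"turn": 0,"fingers": -1},
  ],
)

```text
t: 4.9
eef_pos: [0.5647, -0.0571, 0.1218]
tcp_rot: [[-0.039, 0.999, 0.001], [0.999, 0.039, -0.0], [-0.0, 0.001, -1.0]]
wrist_force: [0.6, -2.5, 1.5]
opening: -0.0003
grasp_force: 1.1
```

Run:
```python
from h import *
s=get_state();print(s['eef_pos'],s['wrist_force'],s['torque'])
m,p,d=grab('top','t2.png');
m2,p2,d2=grab('wrist','w1.png')
cv2.imwrite('pics/w1c.png',np.hstack([cv2.resize(p[170:270,290:370],(400,500),interpolation=2),cv2.resize(p2,(400,500))]))
```

```text
[ 0.56469592 -0.05706105  0.12183958] [ 0.58007088 -2.53632503  1.4679723 ] [-0.42942797 -0.27174541 -0.00271408]
```

View pics/w1c.png

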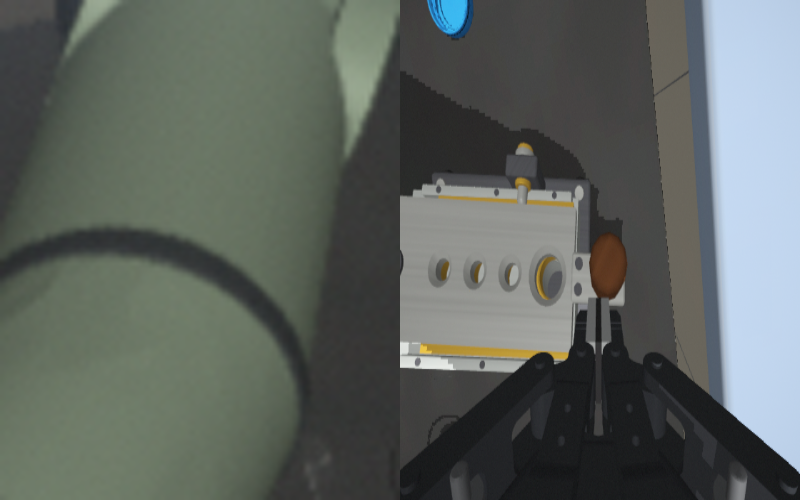

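The gate plate has reached the plunger: its hole, seen at right in the composite at about (550,277), shows a brass crescent on the left. I'll press slightly further, then back off and look along the hole axis.

Emit:
jog_arm(
  motion=[
    {"dp": [0,0.002,-0.0012],"turn": 0,"fingers": -1},
    {"dp": [0,0,0],"turn": 0,"fingers": -1},
  ],
)

```text
t: 5.2
eef_pos: [0.5646, -0.0548, 0.1206]
tcp_rot: [[-0.04, 0.999, 0.0], [0.999, 0.04, -0.0], [-0.0, 0.0, -1.0]]
wrist_force: [0.0, -1.1, 1.5]
opening: 0.0
grasp_force: 0.8
```

Emit:
jog_arm(
  motion=[
    {"dp": [0,-0.02,0.012],"turn": 0,"fingers": -1},
    {"dp": [0,-0.01,0.04],"turn": 0,"fingers": -1},
    {"dp": [0,0,0.05],"turn": 0,"fingers": 0},
    {"dp": [-0.02,0.045,0],"turn": -0.025,"fingers": 1},
    {"dp": [-0.02,0.045,-0.01],"turn": 0,"fingers": 1},
    {"dp": [0,0,-0.02],"turn": 0,"fingers": 1},
    {"dp": [0,0,0],"turn": 0,"fingers": 1},
    {"dp": [0,0,0],"turn": 0,"fingers": 1},
  ],
)

```text
t: 6.0
eef_pos: [0.5248, 0.0035, 0.1933]
tcp_rot: [[-0.013, 1.0, -0.0], [1.0, 0.013, -0.001], [-0.001, -0.0, -1.0]]
wrist_force: [0.2, -1.4, 0.4]
opening: 0.0844
grasp_force: 0.0
```

Run:
```python
from h import *
s=get_state();print(s['t'],s['eef_pos'],s['wrist_force'])
m,p,d=grab('wrist','w2.png')
np.savez('w2.npz',d=d,**{k:np.array(v) for k,v in m.items()})
print(proj(m,[[.526,-.047,.0917],[.406,-.048,.0917]]))
u,v=proj(m,[[.526,-.047,.0917]])[0].astype(int)
a=p[max(v-150,0):v+100,max(u-200,0):u+150];print(u,v,a.shape);cv2.imwrite('pics/w2c.png',cv2.resize(a,None,fx=2,fy=2,interpolation=2))
```

```text
6.0 [0.52484207 0.00348509 0.1932846 ] [ 0.16709999 -1.41691202  0.39356918]
[[277.10130517 268.18546158]
 [130.18582175 267.62458731]]
277 268 (250, 350, 3)
```

View pics/w2c.png

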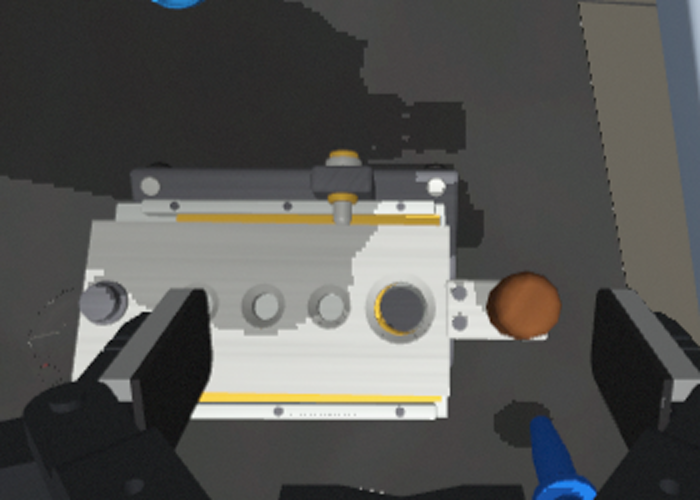

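Run:
```python
from h import *
p=cv2.imread('pics/w2.png')
f=np.load('w2.npz');m={k:f[k] for k in('camera_matrix','rvec','tvec')};d=f['d']
a=cv2.resize(p[248:294,254:302],None,fx=12,fy=12,interpolation=1)
b=cv2.resize(p[255:285,115:145],None,fx=8,fy=8,interpolation=1)
o=np.zeros((a.shape[0],a.shape[1]+b.shape[1],3),np.uint8);o[:,:a.shape[1]]=a;o[:b.shape[0],a.shape[1]:]=b
for k in range(0,48,8): cv2.putText(o,str(254+k),(k*12,10),0,.35,(0,0,255));cv2.putText(o,str(248+k),(0,k*12+6),0,.35,(0,0,255))
cv2.imwrite('pics/w2h.png',o);print(o.shape)
h=cloud(m,d,(180,225,300,315)).reshape(-1,3);h=h[(h[:,2]>.05)&(h[:,2]<.2)]
c,n,bb=plane(h);print('plane',c,n,np.degrees(np.arccos(n[2])),bb.sum(),len(h))
np.savez('pl.npz',c=c,n=n)
for nm,u,v in(('hole',277.5,271),('pivot',128.5,269.5)):print(nm,hit(m,u,v,c,n))
```

```text
(552, 816, 3)
plane [ 0.4939704  -0.04952232  0.09301261] [-0.00652902  0.5003399   0.86580446] 30.02530893416602 8360 10259
hole [ 0.5263496  -0.04891681  0.09290686]
pivot [ 0.40471505 -0.04941233  0.09227597]
```

View pics/w2h.png

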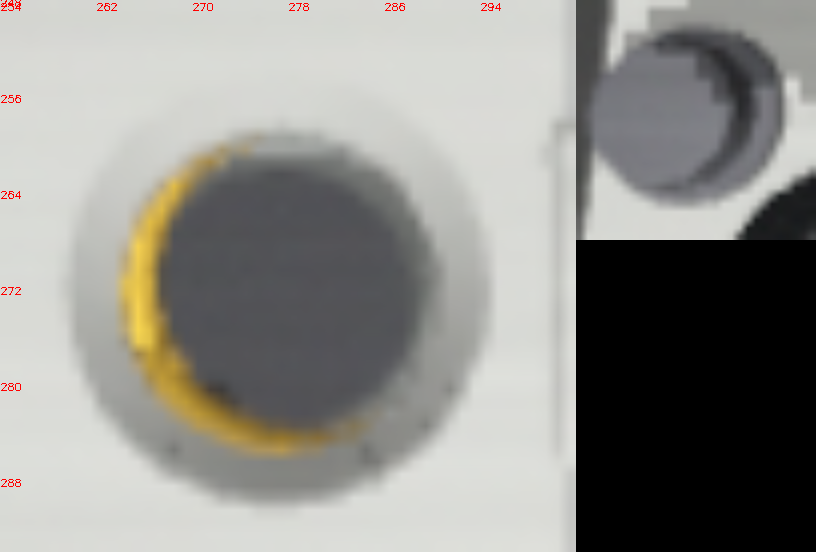

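Run:
```python
from h import *
f=np.load('w2.npz');m={k:f[k] for k in('camera_matrix','rvec','tvec')}
g=np.load('pl.npz');c,n=g['c'],g['n']
Y=np.array([n[1],-n[0],0]);Y/=np.linalg.norm(Y);X=np.cross(Y,n)
H=hit(m,277.25,272.3,c,n);print('n',n,'Y',Y,'X',X,'hole',H)
for dep in(.01,.01025,.02225):
    for u in(264,267.2,290.6): 
        q=hit(m,u,272.,c-dep*n,n);print(dep,u,'y rel hole',round((q-H)@Y*1000,1))
# rails direction
p=cv2.imread('pics/w2.png');hsv=cv2.cvtColor(p,cv2.COLOR_BGR2HSV)
for r0,r1,nm in((222,232,'low brass strip'),(312,322,'upper strip')):
    mk=np.zeros(p.shape[:2],np.uint8);mk[r0:r1,160:302]=((abs(hsv[r0:r1,160:302,0].astype(int)-23)<8)&(hsv[r0:r1,160:302,1]>120))
    v,u=np.nonzero(mk);us=np.unique(u);vm=np.array([v[u==k].mean() for k in us]);P=np.array([hit(m,a,b,c-.01*n,n) for a,b in zip(us,vm)])
    k=np.polyfit(P[:,0],P[:,1],1);print(nm,us.min(),us.max(),'slope',k[0], 'ends',P[0],P[-1])
```

```text
n [-0.00652902  0.5003399   0.86580446] Y [0.99991487 0.01304806 0.        ] X [ 0.01129707 -0.86573075  0.5003825 ] hole [ 0.52615701 -0.04982135  0.09342813]
0.01 264 y rel hole -11.2
0.01 267.2 y rel hole -8.5
0.01 290.6 y rel hole 11.3
0.01025 264 y rel hole -11.2
0.01025 267.2 y rel hole -8.5
0.01025 290.6 y rel hole 11.3
0.02225 264 y rel hole -11.7
0.02225 267.2 y rel hole -8.9
0.02225 290.6 y rel hole 11.8
low brass strip 165 296 slope 0.007035159158743623 ends [ 0.42780083 -0.02202634  0.06507402] [ 0.54217466 -0.02095063  0.06531486]
upper strip 176 296 slope 0.006247807141362939 ends [ 0.44372373 -0.0865976   0.10250919] [ 0.54197093 -0.08502882  0.10234349]
```

Brass hole is about 2.5 mm out in +y. The gate hole measures (0.526, −0.050, 0.093). Next is the pin.

Emit:
jog_arm(
  motion=[
    {"dp": [-0.0145,0.0343,0.008],"turn": 0,"fingers": 1},
    {"dp": [-0.0145,0.0343,0.008],"turn": 0,"fingers": 1},
    {"dp": [-0.0145,0.0343,0.008],"turn": 0,"fingers": 1},
    {"dp": [-0.0145,0.0343,0.008],"turn": 0,"fingers": 1},
    {"dp": [-0.0145,0.0343,0.008],"turn": 0,"fingers": 1},
    {"dp": [-0.0145,0.034,0.007],"turn": 0,"fingers": 1},
    {"dp": [0,0,0],"turn": 0,"fingers": 1},
    {"dp": [0,0,0],"turn": 0,"fingers": 1},
  ],
)

```text
t: 6.85
eef_pos: [0.4383, 0.21, 0.2404]
tcp_rot: [[-0.015, 1.0, 0.001], [1.0, 0.015, 0.0], [0.0, 0.001, -1.0]]
wrist_force: [0.1, -0.4, -0.4]
opening: 0.0854
grasp_force: 0.0
```

Run:
```python
from h import *
s=get_state();print(s['t'],s['eef_pos'],s['tcp_rot'][:,1],s['wrist_force'])
m,p,d=grab('wrist','w3.png')
hsv=cv2.cvtColor(p,cv2.COLOR_BGR2HSV)
mk=(((hsv[:,:,0]<8)|(hsv[:,:,0]>172))&(hsv[:,:,1]>140)&(d>.2)&(d<.35)).astype(np.uint8)
v,u=np.nonzero(mk);X=np.array([cast(m,a,b,d[b,a]) for a,b in zip(u,v)])
k=(abs(X[:,0]-.438)<.03)&(abs(X[:,1]-.209)<.03);X=X[k]
z=np.percentile(X[:,2],98);t=X[X[:,2]>z-.003];print('top',z,t.mean(0),t.min(0),t.max(0),'all',X.min(0),X.max(0))
# collar: points z .068-.075
u0,v0=proj(m,[[.438,.209,.072]])[0].astype(int);P=cloud(m,d,(u0-40,v0-40,u0+40,v0+40)).reshape(-1,3)
c=P[abs(P[:,2]-.072)<.0025];print('collar',len(c),c.mean(0),c.min(0),c.max(0))
b=P[abs(P[:,2]-.066)<.002];print('blocktop',np.median(b[:,2]))
cv2.imwrite('pics/w3c.png',p[max(v0-150,0):v0+150,max(u0-150,0):u0+150])
```

```text
6.85 [0.43830536 0.21001376 0.24040398] [9.99892273e-01 1.46440535e-02 9.96887508e-04] [ 0.12311436 -0.36468686 -0.39058101]
top 0.1174507629150283 [0.43769091 0.20957387 0.11609537] [0.42701428 0.19930927 0.1144637 ] [0.44818048 0.21946841 0.11842394] all [0.42569126 0.19930927 0.08075275] [0.44923797 0.22128709 0.11842394]
collar 284 [0.43758969 0.21602905 0.07051285] [0.42132597 0.20044767 0.06951871] [0.45363745 0.22525265 0.07252998]
blocktop 0.06466675930226536
```

View pics/w3c.png

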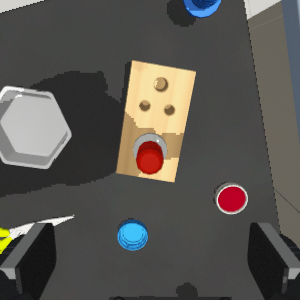

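The crop shows the red handle with its bright collar at (150,152), standing in the light wooden block. It's the right pin, at (0.4376, 0.209). Now grasping it.

Emit:
jog_arm(
  motion=[
    {"dp": [-0.0007,-0.001,-0.04],"turn": -0.004,"fingers": 1},
    {"dp": [0,0,-0.04],"turn": 0,"fingers": 1},
    {"dp": [0,0,-0.04],"turn": 0,"fingers": 1},
    {"dp": [0,0,-0.026],"turn": 0,"fingers": 1},
    {"dp": [0,0,-0.0125],"turn": 0,"fingers": 1},
    {"dp": [0,0,0],"turn": 0,"fingers": -1},
    {"dp": [0,0,0],"turn": 0,"fingers": -1},
    {"dp": [0,0,0],"turn": 0,"fingers": -1},
  ],
)

```text
t: 7.7
eef_pos: [0.4377, 0.2095, 0.0824]
tcp_rot: [[-0.011, 1.0, 0.002], [1.0, 0.011, 0.001], [0.001, 0.002, -1.0]]
wrist_force: [0.1, -0.1, -0.5]
opening: 0.0438
grasp_force: 0.0
```

Emit:
jog_arm(
  motion=[
    {"dp": [0,0,0],"turn": 0,"fingers": -1},
    {"dp": [0,0,0],"turn": 0,"fingers": -1},
    {"dp": [0,0,0],"turn": 0,"fingers": -1},
  ],
)

```text
t: 8.0
eef_pos: [0.4374, 0.2098, 0.0822]
tcp_rot: [[-0.011, 1.0, 0.001], [1.0, 0.011, 0.001], [0.001, 0.001, -1.0]]
wrist_force: [-2.6, -1.1, 13.4]
opening: 0.0227
grasp_force: 58.1
```

Emit:
jog_arm(
  motion=[
    {"dp": [0,0,0.015],"turn": 0,"fingers": -1},
    {"dp": [0,0,0.015],"turn": 0,"fingers": -1},
    {"dp": [0,0,0.015],"turn": 0,"fingers": -1},
    {"dp": [0,0,0],"turn": 0,"fingers": -1},
  ],
)

```text
t: 8.4
eef_pos: [0.4376, 0.21, 0.1279]
tcp_rot: [[-0.011, 1.0, 0.002], [1.0, 0.011, 0.002], [0.002, 0.002, -1.0]]
wrist_force: [-0.7, 0.3, -1.3]
opening: 0.0225
grasp_force: 59.1
```

Emit:
jog_arm(
  motion=[
    {"dp": [0,0.004,0],"turn": 0,"fingers": -1},
    {"dp": [0,0.006,0],"turn": 0,"fingers": -1},
  ],
)

```text
t: 8.6
eef_pos: [0.4367, 0.219, 0.1257]
tcp_rot: [[-0.011, 1.0, -0.001], [1.0, 0.011, -0.001], [-0.001, -0.001, -1.0]]
wrist_force: [-0.2, -6.1, 2.9]
opening: 0.0225
grasp_force: 59.6
```

Emit:
jog_arm(
  motion=[
    {"dp": [0,0.0037,0],"turn": 0,"fingers": -1},
    {"dp": [0,0.0038,-0.0005],"turn": 0,"fingers": -1},
    {"dp": [0,0.0034,-0.0005],"turn": 0,"fingers": -1},
    {"dp": [0,0.0034,-0.0006],"turn": 0,"fingers": -1},
  ],
)

```text
t: 9.0
eef_pos: [0.4367, 0.2333, 0.1239]
tcp_rot: [[-0.011, 1.0, -0.001], [1.0, 0.011, -0.001], [-0.001, -0.001, -1.0]]
wrist_force: [-0.8, -5.9, 4.7]
opening: 0.0222
grasp_force: 60.5
```

Emit:
jog_arm(
  motion=[
    {"dp": [0,0.0034,-0.0008],"turn": 0,"fingers": -1},
    {"dp": [0,0.0033,-0.0008],"turn": 0,"fingers": -1},
    {"dp": [0,0.0033,-0.0011],"turn": 0,"fingers": -1},
    {"dp": [0,0.0032,-0.0012],"turn": 0,"fingers": -1},
  ],
)

```text
t: 9.4
eef_pos: [0.4367, 0.2467, 0.1201]
tcp_rot: [[-0.011, 1.0, -0.001], [1.0, 0.011, -0.001], [-0.001, -0.001, -1.0]]
wrist_force: [-1.2, -5.3, 5.7]
opening: 0.0221
grasp_force: 61.1
```

Emit:
jog_arm(
  motion=[
    {"dp": [0,0.0031,-0.0014],"turn": 0,"fingers": -1},
    {"dp": [0,0.0031,-0.0015],"turn": 0,"fingers": -1},
    {"dp": [0,0,0],"turn": 0,"fingers": -1},
  ],
)

```text
t: 9.7
eef_pos: [0.4367, 0.2533, 0.1172]
tcp_rot: [[-0.011, 1.0, -0.001], [1.0, 0.011, -0.001], [-0.001, -0.001, -1.0]]
wrist_force: [-0.1, -3.2, 4.2]
opening: 0.0226
grasp_force: 60.7
```

Run:
```python
from h import *
s=get_state();print(s['t'],s['eef_pos'],s['wrist_force'],s['torque'])
m,p,d=grab('side','s2.png')
u,v=proj(m,[s['eef_pos']])[0].astype(int);a=p[max(v-45,0):v+55,max(0,u-60):u+60];print(u,v)
m2,p2,d2=grab('wrist','w4.png')
a=cv2.resize(a,(480,400),interpolation=2);b=p2[220:420,200:360];cv2.imwrite('pics/s2c.png',np.hstack([a,cv2.resize(b,(320,400),interpolation=2)]))
```

```text
9.7 [0.43667181 0.25334381 0.11724156] [-0.13625467 -3.22183737  4.18114835] [-1.10268311  0.15254284  0.03330741]
312 261
```

View pics/s2c.png

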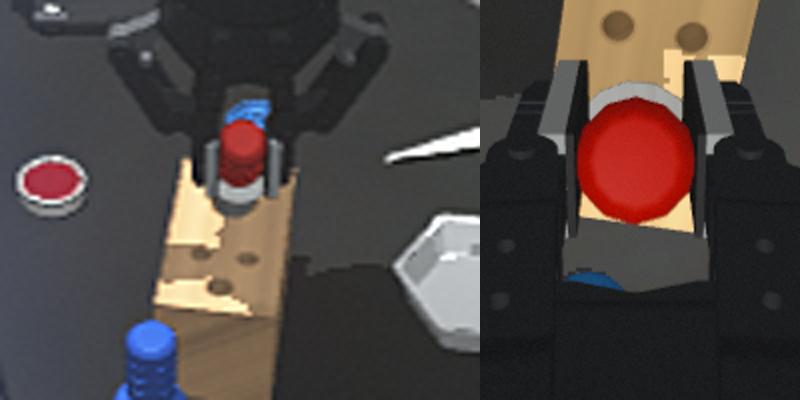

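Emit:
jog_arm(
  motion=[
    {"dp": [0,0.008,0.014],"turn": 0,"fingers": -1},
    {"dp": [0,0.01,0.03],"turn": 0,"fingers": -1},
    {"dp": [0,0,0.04],"turn": 0,"fingers": -1},
    {"dp": [0,0,0.04],"turn": 0,"fingers": -1},
    {"dp": [0,0,0],"turn": 0,"fingers": -1},
    {"dp": [0,0,0],"turn": 0,"fingers": -1},
  ],
)

```text
t: 10.4
eef_pos: [0.4368, 0.2717, 0.242]
tcp_rot: [[-0.012, 1.0, 0.001], [1.0, 0.012, 0.002], [0.001, 0.001, -1.0]]
wrist_force: [0.5, 0.9, -3.0]
opening: 0.0228
grasp_force: 60.2
```

```bash
cat > tilt.py <<'E'
from h import *
s=get_state();print(s['t'],s['eef_pos'],s['wrist_force'],s['torque'])
T=s['tcp_rot'];g=s['eef_pos']-.019*T[:,2]
m,p,d=grab('wrist','w5.png')
hsv=cv2.cvtColor(p,cv2.COLOR_BGR2HSV)
red=((hsv[:,:,0]<8)|(hsv[:,:,0]>172))&(hsv[:,:,1]>140)&(d>.05)&(d<.3)
P=cloud(m,d,(0,0,560,420));X=P[red];X=X[np.linalg.norm(X-g,axis=1)<.035]
L=(X-g)@T; print('red n',len(X),'tool-frame min/max',L.min(0),L.max(0))
c,n,b=plane(X,tol=.0007);print('top plane n',n,'tiltyz deg',np.degrees(np.arctan2(n[1],n[2])),'xz',np.degrees(np.arctan2(n[0],n[2])),b.sum(),'centre rel grip',X[b].mean(0)-g)
# other pin parts seen (grey) between the fingers
ok=(d>.05)&(d<.35);Q=P[ok]-g;k=(abs(Q[:,0])<.02)&(Q[:,2]<-.02)&(np.linalg.norm(Q,axis=1)<.11);Q=Q[k]
print('below',len(Q),Q.mean(0) if len(Q) else '',Q.min(0) if len(Q) else '',Q.max(0) if len(Q) else '')
sm,sp,sd=grab('side','s3.png')
SP=cloud(sm,sd,(0,0,560,420));k=(sd>0)&(np.abs(SP[:,:,0]-g[0])<.022)&(abs(SP[:,:,1]-g[1])<.08)&(SP[:,:,2]<g[2]-.02)&(SP[:,:,2]>g[2]-.1)
S=SP[k]-g
for z0 in np.arange(-.1,-.019,.01):
    r=S[(S[:,2]>=z0)&(S[:,2]<z0+.01)]
    if len(r):print(round(z0,3),len(r),np.round(r.mean(0),4),np.round(np.ptp(r,axis=0),4))
E
python3 tilt.py
```

```text
10.4 [0.43679427 0.27172135 0.24197837] [ 0.45440725  0.89319415 -3.02662047] [-0.00728939  0.00652745  0.02236862]
red n 2956 tool-frame min/max [-0.00859623 -0.01074386 -0.0202326 ] [0.01294743 0.0252042  0.01803   ]
top plane n [0.02623058 0.47384355 0.8802183 ] tiltyz deg 28.294692362108822 xz 1.7069140964352436 1435 centre rel grip [0.0008241  0.00391329 0.01432685]
below 457 [ 0.0007798  -0.00537077 -0.03191714] [-0.01102452 -0.0110475  -0.03511668] [ 0.01252821  0.00290878 -0.02002426]
-0.09 9 [ 0.0005 -0.0381 -0.0838] [0.0115 0.0076 0.0087]
-0.08 13 [ 0.0023 -0.0324 -0.0752] [0.0133 0.0089 0.0093]
-0.07 22 [ 0.001  -0.0261 -0.0647] [0.0189 0.0089 0.0097]
-0.06 25 [ 0.0015 -0.0218 -0.0558] [0.0188 0.0143 0.0092]
-0.05 1 [ 0.0074 -0.0185 -0.05  ] [0. 0. 0.]
-0.04 74 [ 0.0001 -0.0067 -0.0338] [0.0255 0.0127 0.009 ]
-0.03 23 [ 0.0011 -0.0036 -0.0237] [0.0292 0.0195 0.0099]
```

Emit:
jog_arm(
  motion=[
    {"dp": [0.0129,-0.037,-0.004],"turn": 0,"fingers": -1},
    {"dp": [0.0129,-0.037,-0.004],"turn": 0,"fingers": -1},
    {"dp": [0.0129,-0.037,-0.004],"turn": 0,"fingers": -1},
    {"dp": [0.0129,-0.037,-0.004],"turn": 0,"fingers": -1},
    {"dp": [0.0129,-0.037,-0.004],"turn": 0,"fingers": -1},
    {"dp": [0.0128,-0.037,-0.004],"turn": 0,"fingers": -1},
    {"dp": [0.0128,-0.037,-0.004],"turn": 0,"fingers": -1},
    {"dp": [0,0,-0.01],"turn": 0,"fingers": -1},
  ],
)

```text
t: 11.3
eef_pos: [0.5277, 0.0067, 0.203]
tcp_rot: [[-0.005, 1.0, 0.0], [1.0, 0.005, -0.002], [-0.002, 0.0, -1.0]]
wrist_force: [0.1, -0.4, -1.7]
opening: 0.0225
grasp_force: 60.3
```

Emit:
jog_arm(
  motion=[
    {"dp": [0,0,-0.01],"turn": 0,"fingers": -1},
    {"dp": [0,0,-0.01],"turn": 0,"fingers": -1},
    {"dp": [0,0,0],"turn": 0,"fingers": -1},
    {"dp": [0,0,0],"turn": 0,"fingers": -1},
  ],
)

```text
t: 11.7
eef_pos: [0.5268, 0.0128, 0.1835]
tcp_rot: [[-0.012, 1.0, -0.001], [1.0, 0.012, -0.0], [-0.0, -0.001, -1.0]]
wrist_force: [0.4, 0.3, -1.9]
opening: 0.0227
grasp_force: 60.2
```

```bash
python3 tilt.py
python3 - <<'E'
from h import *
p=cv2.imread('pics/s3.png');m=camera_model('side')
u,v=proj(m,[[.526,-.048,.1]])[0].astype(int);a=p[v-40:v+35,u-50:u+50];cv2.imwrite('pics/s3c.png',cv2.resize(a,(800,600),interpolation=2));print(u,v)
E
```

```text
11.7 [0.52679706 0.01280967 0.18349252] [ 0.42473548  0.30687484 -1.94357024] [-0.00314461 -0.06324292  0.01479632]
red n 2932 tool-frame min/max [-0.00781248 -0.01070951 -0.0194656 ] [0.01307267 0.01191995 0.01777693]
top plane n [9.91230351e-05 4.85793903e-01 8.74073380e-01] tiltyz deg 29.064500053287553 xz 0.006497545481667517 1441 centre rel grip [0.00061737 0.00379008 0.01432275]
below 457 [ 0.00085973 -0.00535694 -0.03180013] [-0.01096265 -0.01175258 -0.03495148] [ 0.01240484  0.00291432 -0.02004165]
-0.1 11 [-0.0045 -0.0757 -0.0986] [0.0352 0.0097 0.0034]
-0.09 8 [ 0.0014 -0.0376 -0.083 ] [0.0097 0.0068 0.0072]
-0.08 10 [ 0.0016 -0.032  -0.0739] [0.0146 0.0087 0.0078]
-0.07 17 [ 0.0004 -0.0266 -0.0646] [0.019  0.0085 0.0087]
-0.06 21 [ 0.0005 -0.0213 -0.0546] [0.019  0.0131 0.0093]
-0.05 7 [ 0.0006 -0.0189 -0.0491] [0.0166 0.0056 0.0014]
-0.04 42 [-0.     -0.0063 -0.0338] [0.0301 0.0125 0.0092]
-0.03 29 [ 0.0012 -0.0066 -0.026 ] [0.0229 0.0181 0.0099]
271 183
```

View pics/s3c.png

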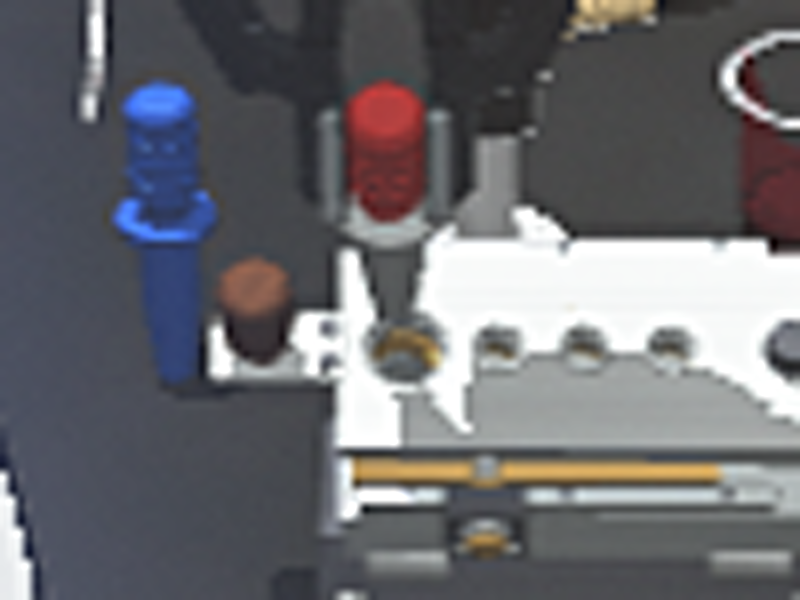

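Run:
```python
from h import *
m=camera_model('side')
H=np.array([.5262,-.0498,.0934]);n=np.array([-.0065,.5003,.8658])
T=np.array([.5268,.0128,.1835])
cr=lambda P:(proj(m,P)-[221,143])*8
print('hole',cr([H]),'nose pred',cr([T+[.0005,-.0455,-.065]]),'top',cr([T+[0,.0085,.034]]),'H+1mmX',cr([H+[.001,0,0]])-cr([H]))
p=cv2.imread('pics/s3.png')
g=cv2.cvtColor(p,cv2.COLOR_BGR2GRAY)
for r in range(174,193):print(r,g[r,260:284])
```

```text
hole [[402.38512375 340.52934883]] nose pred [[395.89040592 303.3277264 ]] top [[385.89533524 112.31097661]] H+1mmX [[-3.20123227 -0.00848669]]
174 [ 71  67  62 128 207 171  65  78  79  79  79  79  75  86 223 255 255 255
 255 255 255 255 255 255]
175 [ 72  69  55 165 255 255  60  78  86  88  87  85  79  87 215 255 253 250
 251 250 251 250 250 250]
176 [ 70  68  53 157 255 255 107  76  86  90  90  86  77  88 213 255 251 249
 249 249 250 249 249 250]
177 [ 72  69  54 157 255 255 160  71  85  90  88  85  71 163 255 255 250 250
 249 249 249 249 249 249]
178 [ 71  69  53 159 255 255 219  63  84  89  89  84  69 160 254 255 251 250
 250 250 250 250 250 250]
179 [ 71  66  53 151 253 255 251  65  79  86  87  83  65 193 255 250 247 247
 247 246 246 246 246 245]
180 [ 64  61  48 149 254 255 255 159  72  86  87  81  94 216 255 253 249 249
 248 248 248 249 248 248]
181 [ 75  72  59 151 248 255 255 213  67  84  87  79 126 220 254 255 250 247
 247 246 246 246 247 247]
182 [254 237 213 244 252 255 255 255  65  84  85  80  93 126 171 244 255 253
 250 251 253 255 255 255]
183 [255 138 151 221 241 255 
[... 300 characters left out ...]
 236 253 183 118  71  83  85  84  80  82 116 140 154 236
 255 246 142 112  74  73]
187 [255 174 142 219 245 255 217 126  84 109 111 114  91  80 123 186 200 239
 255 250 165 154 163 145]
188 [254  85 110 169 244 254 230 174 124 105  94  96  96  86  93 170 241 253
 255 246 154 204 188 191]
189 [255 116 221 255 244 255 254 208 122  79  88  90  91  85 109 190 248 255
 255 250 143 140 131 134]
190 [128 155 144 194 251 254 255 255 224 148 118  95  93 118 212 255 255 253
 255 251 149 159 160 161]
191 [ 63  55  67 215 255 253 252 255 255 255 247 231 227 183 217 255 255 255
 245 141 155 159 162 162]
192 [ 69  63  75 216 255 253 251 252 255 246 148 147 154 154 144 217 255 255
 247 143 157 160 159 159]
```

Emit:
jog_arm(
  motion=[
    {"dp": [-0.001,-0.002,-0.0035],"turn": 0,"fingers": -1},
    {"dp": [0,-0.002,-0.0035],"turn": 0,"fingers": -1},
    {"dp": [0,-0.002,-0.0035],"turn": 0,"fingers": -1},
    {"dp": [0,-0.002,-0.0035],"turn": 0,"fingers": -1},
    {"dp": [0,-0.002,-0.0034],"turn": 0,"fingers": -1},
    {"dp": [0,-0.002,-0.0034],"turn": 0,"fingers": -1},
    {"dp": [0,-0.002,-0.0035],"turn": 0,"fingers": -1},
    {"dp": [0,0,0],"turn": 0,"fingers": -1},
  ],
)

```text
t: 12.6
eef_pos: [0.5258, -0.0023, 0.159]
tcp_rot: [[-0.011, 1.0, -0.001], [1.0, 0.011, -0.0], [-0.0, -0.001, -1.0]]
wrist_force: [-1.0, -0.2, -1.6]
opening: 0.0225
grasp_force: 60.2
```

Emit:
jog_arm(
  motion=[
    {"dp": [0,-0.001,-0.0017],"turn": 0,"fingers": -1},
    {"dp": [0,-0.001,-0.0018],"turn": 0,"fingers": -1},
    {"dp": [0,-0.001,-0.0017],"turn": 0,"fingers": -1},
  ],
)

```text
t: 12.9
eef_pos: [0.5261, -0.005, 0.1542]
tcp_rot: [[-0.011, 1.0, 0.0], [1.0, 0.011, 0.0], [0.0, 0.0, -1.0]]
wrist_force: [0.1, -0.2, -2.1]
opening: 0.0221
grasp_force: 60.2
```

Emit:
jog_arm(
  motion=[
    {"dp": [0,-0.001,-0.0017],"turn": 0,"fingers": -1},
    {"dp": [0,-0.001,-0.0018],"turn": 0,"fingers": -1},
  ],
)

```text
t: 13.1
eef_pos: [0.526, -0.007, 0.1506]
tcp_rot: [[-0.011, 1.0, 0.0], [1.0, 0.011, -0.0], [-0.0, 0.0, -1.0]]
wrist_force: [0.2, 0.3, -1.7]
opening: 0.0225
grasp_force: 60.2
```

Emit:
jog_arm(
  motion=[
    {"dp": [0,-0.001,-0.0017],"turn": 0,"fingers": -1},
    {"dp": [0,-0.001,-0.0017],"turn": 0,"fingers": -1},
  ],
)

```text
t: 13.3
eef_pos: [0.526, -0.009, 0.1472]
tcp_rot: [[-0.011, 1.0, -0.0], [1.0, 0.011, 0.0], [0.0, -0.0, -1.0]]
wrist_force: [0.6, 0.5, -1.5]
opening: 0.0229
grasp_force: 60.2
```

Emit:
jog_arm(
  motion=[
    {"dp": [0,-0.001,-0.0018],"turn": 0,"fingers": -1},
    {"dp": [0,-0.001,-0.0017],"turn": 0,"fingers": -1},
  ],
)

```text
t: 13.5
eef_pos: [0.526, -0.011, 0.1437]
tcp_rot: [[-0.011, 1.0, 0.0], [1.0, 0.011, 0.0], [0.0, 0.0, -1.0]]
wrist_force: [-0.2, -0.5, -0.9]
opening: 0.0226
grasp_force: 60.2
```

Emit:
jog_arm(
  motion=[
    {"dp": [0,-0.001,-0.0017],"turn": 0,"fingers": -1},
    {"dp": [0,-0.001,-0.0018],"turn": 0,"fingers": -1},
  ],
)

```text
t: 13.7
eef_pos: [0.526, -0.013, 0.1402]
tcp_rot: [[-0.011, 1.0, 0.0], [1.0, 0.011, 0.0], [0.0, 0.0, -1.0]]
wrist_force: [1.4, 0.7, -0.8]
opening: 0.0222
grasp_force: 60.2
```

Emit:
jog_arm(
  motion=[
    {"dp": [0,-0.0008,-0.0018],"turn": 0,"fingers": -1},
    {"dp": [0,-0.0008,-0.0018],"turn": 0,"fingers": -1},
  ],
)

```text
t: 13.9
eef_pos: [0.526, -0.0146, 0.1366]
tcp_rot: [[-0.011, 1.0, -0.0], [1.0, 0.011, -0.0], [-0.0, -0.0, -1.0]]
wrist_force: [-1.2, -0.8, -2.0]
opening: 0.0226
grasp_force: 60.2
```

Emit:
jog_arm(
  motion=[
    {"dp": [0,-0.0007,-0.0018],"turn": 0,"fingers": -1},
    {"dp": [0,0,0],"turn": 0,"fingers": -1},
  ],
)

```text
t: 14.1
eef_pos: [0.5258, -0.0153, 0.1347]
tcp_rot: [[-0.011, 1.0, -0.0], [1.0, 0.011, -0.0], [-0.0, -0.0, -1.0]]
wrist_force: [-0.3, 0.3, -1.4]
opening: 0.0221
grasp_force: 60.3
```

Emit:
jog_arm(
  motion=[
    {"dp": [0,-0.0007,-0.0018],"turn": 0,"fingers": -1},
    {"dp": [0,0,0],"turn": 0,"fingers": -1},
  ],
)

```text
t: 14.3
eef_pos: [0.5257, -0.016, 0.1329]
tcp_rot: [[-0.011, 1.0, -0.001], [1.0, 0.011, -0.0], [-0.0, -0.001, -1.0]]
wrist_force: [-1.9, -1.2, -2.2]
opening: 0.0224
grasp_force: 60.3
```

Emit:
jog_arm(
  motion=[
    {"dp": [-0.0004,-0.0008,-0.0019],"turn": 0,"fingers": -1},
    {"dp": [0,0,0],"turn": 0,"fingers": -1},
  ],
)

```text
t: 14.5
eef_pos: [0.5255, -0.0169, 0.1311]
tcp_rot: [[-0.011, 1.0, -0.0], [1.0, 0.011, -0.0], [-0.0, -0.0, -1.0]]
wrist_force: [-2.2, -0.3, -1.7]
opening: 0.0227
grasp_force: 60.3
```

Emit:
jog_arm(
  motion=[
    {"dp": [-0.0002,-0.0008,-0.0019],"turn": 0,"fingers": -1},
    {"dp": [0,0,0],"turn": 0,"fingers": -1},
  ],
)

```text
t: 14.7
eef_pos: [0.5254, -0.0177, 0.1292]
tcp_rot: [[-0.011, 1.0, -0.0], [1.0, 0.011, -0.0], [-0.0, -0.0, -1.0]]
wrist_force: [-1.1, -2.7, -2.0]
opening: 0.0225
grasp_force: 60.2
```

Emit:
jog_arm(
  motion=[
    {"dp": [0,-0.0008,-0.0019],"turn": 0,"fingers": -1},
    {"dp": [0,0,0],"turn": 0,"fingers": -1},
  ],
)

```text
t: 14.9
eef_pos: [0.5254, -0.0185, 0.1273]
tcp_rot: [[-0.011, 1.0, 0.0], [1.0, 0.011, -0.0], [-0.0, 0.0, -1.0]]
wrist_force: [-2.1, -1.8, -0.9]
opening: 0.0227
grasp_force: 60.2
```

Emit:
jog_arm(
  motion=[
    {"dp": [-0.0002,-0.0008,-0.0019],"turn": 0,"fingers": -1},
    {"dp": [0,0,0],"turn": 0,"fingers": -1},
  ],
)

```text
t: 15.1
eef_pos: [0.5253, -0.0192, 0.1254]
tcp_rot: [[-0.011, 1.0, 0.0], [1.0, 0.011, -0.0], [-0.0, 0.0, -1.0]]
wrist_force: [-1.4, -1.0, -1.5]
opening: 0.0227
grasp_force: 60.3
```

Emit:
jog_arm(
  motion=[
    {"dp": [-0.0002,-0.0008,-0.0019],"turn": 0,"fingers": -1},
    {"dp": [0,0,0],"turn": 0,"fingers": -1},
  ],
)

```text
t: 15.3
eef_pos: [0.5252, -0.0201, 0.1235]
tcp_rot: [[-0.011, 1.0, 0.0], [1.0, 0.011, -0.0], [-0.0, 0.0, -1.0]]
wrist_force: [1.0, -1.3, -1.3]
opening: 0.0223
grasp_force: 60.2
```

Emit:
jog_arm(
  motion=[
    {"dp": [0,-0.0008,-0.0019],"turn": 0,"fingers": -1},
    {"dp": [0,0,0],"turn": 0,"fingers": -1},
  ],
)

```text
t: 15.5
eef_pos: [0.5251, -0.0209, 0.1216]
tcp_rot: [[-0.011, 1.0, 0.0], [1.0, 0.011, -0.0], [-0.0, 0.0, -1.0]]
wrist_force: [0.8, -2.0, -1.9]
opening: 0.0227
grasp_force: 60.2
```

Emit:
jog_arm(
  motion=[
    {"dp": [0.0002,-0.0008,-0.0019],"turn": 0,"fingers": -1},
    {"dp": [0,-0.0008,-0.0019],"turn": 0,"fingers": -1},
    {"dp": [0,0,0],"turn": 0,"fingers": -1},
  ],
)

```text
t: 15.8
eef_pos: [0.5251, -0.0226, 0.1177]
tcp_rot: [[-0.011, 1.0, -0.0], [1.0, 0.011, -0.0], [-0.0, -0.0, -1.0]]
wrist_force: [-1.2, -3.4, -1.3]
opening: 0.0225
grasp_force: 60.1
```

Emit:
jog_arm(
  motion=[
    {"dp": [0,-0.0008,-0.0019],"turn": 0,"fingers": -1},
    {"dp": [0,0,0],"turn": 0,"fingers": -1},
  ],
)

```text
t: 16.0
eef_pos: [0.5251, -0.0234, 0.1158]
tcp_rot: [[-0.011, 1.0, -0.0], [1.0, 0.011, -0.0], [-0.0, -0.0, -1.0]]
wrist_force: [-0.3, -4.2, -0.5]
opening: 0.0223
grasp_force: 60.2
```

Emit:
jog_arm(
  motion=[
    {"dp": [0,-0.0008,-0.0019],"turn": 0,"fingers": -1},
    {"dp": [0,0,0],"turn": 0,"fingers": -1},
  ],
)

```text
t: 16.2
eef_pos: [0.5251, -0.0242, 0.114]
tcp_rot: [[-0.011, 1.0, -0.0], [1.0, 0.011, -0.0], [-0.0, -0.0, -1.0]]
wrist_force: [-1.4, -3.8, -0.5]
opening: 0.0225
grasp_force: 60.3
```

Emit:
jog_arm(
  motion=[
    {"dp": [0,-0.0009,-0.0018],"turn": 0,"fingers": -1},
    {"dp": [0,-0.0009,-0.0018],"turn": 0,"fingers": -1},
    {"dp": [0,0,0],"turn": 0,"fingers": -1},
  ],
)

```text
t: 16.5
eef_pos: [0.5251, -0.026, 0.1103]
tcp_rot: [[-0.011, 1.0, -0.0], [1.0, 0.011, -0.0], [-0.0, -0.0, -1.0]]
wrist_force: [-2.1, -5.2, -0.9]
opening: 0.0223
grasp_force: 60.2
```

Emit:
jog_arm(
  motion=[
    {"dp": [0,-0.0009,-0.0018],"turn": 0,"fingers": -1},
    {"dp": [0,0,0],"turn": 0,"fingers": -1},
  ],
)

```text
t: 16.7
eef_pos: [0.5251, -0.0268, 0.1086]
tcp_rot: [[-0.011, 1.0, -0.0], [1.0, 0.011, -0.0], [-0.0, -0.0, -1.0]]
wrist_force: [-2.2, -5.0, 0.8]
opening: 0.0224
grasp_force: 60.4
```

Emit:
jog_arm(
  motion=[
    {"dp": [0,-0.0009,-0.0018],"turn": 0,"fingers": -1},
    {"dp": [0,0,0],"turn": 0,"fingers": -1},
  ],
)

```text
t: 16.9
eef_pos: [0.5251, -0.0277, 0.1068]
tcp_rot: [[-0.011, 1.0, -0.0], [1.0, 0.011, -0.0], [-0.0, -0.0, -1.0]]
wrist_force: [-3.1, -4.7, 3.0]
opening: 0.0224
grasp_force: 60.5
```

Emit:
jog_arm(
  motion=[
    {"dp": [-0.0003,-0.0009,-0.0017],"turn": 0,"fingers": -1},
    {"dp": [0,0,0],"turn": 0,"fingers": -1},
  ],
)

```text
t: 17.1
eef_pos: [0.5251, -0.0281, 0.1054]
tcp_rot: [[-0.011, 1.0, 0.0], [1.0, 0.011, 0.001], [0.001, 0.0, -1.0]]
wrist_force: [-3.6, -1.4, 8.4]
opening: 0.0223
grasp_force: 61.3
```

Emit:
jog_arm(
  motion=[
    {"dp": [-0.0003,-0.0008,-0.0014],"turn": 0,"fingers": -1},
    {"dp": [0,0,0],"turn": 0,"fingers": -1},
  ],
)

```text
t: 17.3
eef_pos: [0.5251, -0.0277, 0.1044]
tcp_rot: [[-0.012, 1.0, 0.001], [1.0, 0.012, 0.002], [0.002, 0.001, -1.0]]
wrist_force: [-3.3, 6.8, 16.6]
opening: 0.0224
grasp_force: 62.5
```

Emit:
jog_arm(
  motion=[
    {"dp": [0,-0.0005,-0.0009],"turn": 0,"fingers": -1},
    {"dp": [0,0,0],"turn": 0,"fingers": -1},
  ],
)

```text
t: 17.5
eef_pos: [0.5252, -0.0275, 0.1037]
tcp_rot: [[-0.013, 1.0, 0.001], [1.0, 0.013, 0.003], [0.003, 0.001, -1.0]]
wrist_force: [-6.8, 11.1, 23.9]
opening: 0.0223
grasp_force: 63.4
```

```bash
cat > chk.py <<'E'
from h import *
s=get_state();print(s['t'],s['eef_pos'],s['wrist_force'],s['torque'])
T=s['tcp_rot'];g=s['eef_pos']-.019*T[:,2]
for cam in('wrist','side'):
    m,p,d=grab(cam,cam+'_chk.png')
    P=cloud(m,d,(0,0,560,420));ok=(d>.05)
    A=np.array([.526,-.0462,.0913])
    k=ok&(np.linalg.norm(P-A,axis=2)<.12)&(P[:,:,2]>.05)
    n0=np.array([-.0065,.5003,.8658]);hh=(P-A)@n0
    q=P[k&(abs(hh)<.006)&(P[:,:,0]<.50)]
    c,n,b=plane(q,tol=.0012);print(cam,'plane',n,b.sum(),'A above plane',(A-c)@n)
    h=(P-c)@n;r=np.linalg.norm((P-A)-((P-A)@n)[...,None]*n,axis=2)
    kk=k&(r<.019)&(h>-.003)&(h<.03);print(' hist h mm',np.histogram(h[kk]*1000,bins=np.arange(-3,30,1))[0])
    hsv=cv2.cvtColor(p,cv2.COLOR_BGR2HSV);red=((hsv[:,:,0]<8)|(hsv[:,:,0]>172))&(hsv[:,:,1]>140)&k&(np.linalg.norm(P-g,axis=2)<.04)
    X=P[red]
    if len(X)>30:
        cc,nn,bb=plane(X,tol=.0008 if cam=='wrist' else .002);hx=(X-c)@n
        print(' red top n',nn,bb.sum(),'h max/98/95 mm',np.round(np.percentile(hx,[100,98,95,90])*1000,1),'top pt',X[hx>np.percentile(hx,95)].mean(0))
        t=hx>hx.max()-.003; dlt=(X[t]-A);print(' top offset from axis: X',(dlt@np.cross([n[1],-n[0],0]/np.hypot(n[0],n[1]),n)).mean(), 'Y',dlt[:,0].mean())
E
python3 chk.py
```

```text
17.5 [ 0.52523383 -0.02745834  0.10369505] [-6.83944744 11.09570639 23.89804009] [ 1.81802968  1.29652126 -0.08582684]
wrist plane [-0.00558974  0.49992264  0.86605202] 12571 A above plane -2.647832569778279e-05
 hist h mm [  2  17 162 181  23   0   2  26 136 117   6   0   0   0   0   0   0   0
   0   0   3  12  14   7   0   0   1   9  19  11   8   1]
 red top n [-0.00819471  0.4614598   0.88712327] 1630 h max/98/95 mm [54.1 52.9 52.5 52.3] top pt [ 0.52542067 -0.0216586   0.13819712]
 top offset from axis: X 0.0025864132112881325 Y -0.00038584906906562617
side plane [-0.01340043  0.50391987  0.86364645] 394 A above plane -0.0003572574895834277
 hist h mm [ 4  5  5  5  5  4  5 11  9  4  2  1  0  0  2  0  2  1  1  1  1  1  1  2
  1  1  1  1  2  3  3  1]
 red top n [-0.3336241  -0.8596381   0.38693319] 53 h max/98/95 mm [55.  53.9 52.9 52.2] top pt [ 0.52771343 -0.01814608  0.13781722]
 top offset from axis: X -0.0008912662679432267 Y 0.0007815598637005279
```

Emit:
jog_arm(
  motion=[
    {"dp": [-0.0003,0.0009,-0.0005],"turn": 0,"fingers": -1},
    {"dp": [0,0,0],"turn": 0,"fingers": -1},
  ],
)

```text
t: 17.8
eef_pos: [0.5251, -0.027, 0.1033]
tcp_rot: [[-0.013, 1.0, 0.002], [1.0, 0.013, 0.002], [0.002, 0.002, -1.0]]
wrist_force: [-4.7, 7.9, 23.2]
opening: 0.0228
grasp_force: 63.4
```

```bash
cat >> chk.py <<'E'
    if cam=='wrist':
        C=P[k&(r<.02)&(h>.003)&(h<.009)];c2,n2,b2=plane(C,tol=.0008)
        e=n2-n;print(' collar n',n2,b2.sum(),len(C),'h at axis',((A-c)@n+((c2-A)@n2)/(n2@n))*1000,'angle',np.degrees(np.arctan2(n2[1],n2[2])),'h range',np.round(np.percentile(((C[b2]-c)@n)*1000,[2,50,98]),2))
E
python3 chk.py
```

```text
17.8 [ 0.52514122 -0.02696595  0.10332323] [-4.74162296  7.85483032 23.21228376] [ 1.32893123  1.10954257 -0.05904932]
wrist plane [-0.00521602  0.50000052  0.8660094 ] 12368 A above plane 5.8866962703105536e-05
 hist h mm [  0  11 128 191  28   0   1  52 137  93   4   0   0   0   0   0   0   0
   0   0   2  15  13   5   1   0   1   9  15  16   3   0]
 red top n [-0.00180318  0.48322471  0.87549451] 1639 h max/98/95 mm [54.2 52.9 52.6 52.4] top pt [ 0.52568559 -0.02216815  0.13848582]
 top offset from axis: X 0.002077577879650842 Y -0.00036443517998281725
 collar n [0.00412776 0.46870571 0.88334473] 213 287 h at axis 5.428398095345763 angle 27.950573260248085 h range [4.6  5.69 6.67]
side plane [0.00682124 0.47850035 0.87806087] 367 A above plane 0.0008794306084382071
 hist h mm [ 2  7  6  0  2  3  6  2  4 12  5  5  1  0  1  1  1  1  1  2  2  1  1  3
  0  2  1  2  4  0  1  3]
 red top n [-0.03872923 -0.91034441  0.41203531] 47 h max/98/95 mm [56.2 55.6 54.9 53.7] top pt [ 0.52810578 -0.01822594  0.13824463]
 top offset from axis: X -0.0025625875752746607 Y 0.002151165685379757
```

Emit:
jog_arm(
  motion=[
    {"dp": [0.0002,0.001,-0.0007],"turn": 0,"fingers": -1},
    {"dp": [0,0,0],"turn": 0,"fingers": -1},
  ],
)

```text
t: 18.1
eef_pos: [0.5252, -0.0265, 0.1028]
tcp_rot: [[-0.012, 1.0, 0.001], [1.0, 0.012, 0.002], [0.002, 0.001, -1.0]]
wrist_force: [-7.3, 5.4, 29.5]
opening: 0.0228
grasp_force: 64.2
```

Emit:
jog_arm(
  motion=[
    {"dp": [0,0.0007,-0.0005],"turn": 0,"fingers": -1},
    {"dp": [0,0,0],"turn": 0,"fingers": -1},
  ],
)

```text
t: 18.3
eef_pos: [0.5252, -0.0262, 0.1025]
tcp_rot: [[-0.012, 1.0, 0.002], [1.0, 0.012, 0.002], [0.002, 0.002, -1.0]]
wrist_force: [-8.2, 2.6, 34.4]
opening: 0.0222
grasp_force: 64.9
```

```bash
python3 chk.py | grep -v side
```

```text
18.3 [ 0.52520817 -0.02623301  0.10253404] [-8.21146442  2.57120642 34.36227955] [ 0.35526636  2.07835582 -0.092916  ]
wrist plane [-0.00371104  0.49914953  0.86650792] 12260 A above plane 9.874062611333218e-05
 hist h mm [  0  12 137 172  35   3   3  34 160  86   8   0   0   0   0   0   0   0
   0   2   5  12  12   3   0   0   2  10  17  11   0   1]
 red top n [0.01274372 0.48829606 0.87258498] 1657 h max/98/95 mm [53.9 52.8 52.6 52.3] top pt [ 0.52594428 -0.0213076   0.13785509]
 top offset from axis: X 0.0012388581268505472 Y -0.0003171556138927728
 collar n [-0.00399498  0.50167171  0.86504886] 230 291 h at axis 5.646887381340115 angle 30.11092625715128 h range [4.95 5.61 6.36]
 hist h mm [1 2 3 7 5 3 2 7 4 6 6 4 5 1 1 1 2 0 1 0 3 2 1 0 1 2 2 1 2 1 1 0]
 red top n [-0.18323896  0.37176846  0.91006137] 43 h max/98/95 mm [57.2 56.4 55.8 54.7] top pt [ 0.53401972 -0.01486012  0.13614024]
 top offset from axis: X -0.004026695827708218 Y 0.002292992615821429
```

The collar top is parallel to the plate (30.1°) and about 6 mm above it, and the force rises stiffly, so it's home. I'll ease off, open just a little because the knob is close, and lift.

Emit:
jog_arm(
  motion=[
    {"dp": [-0.0004,0,0.0012],"turn": 0,"fingers": -1},
    {"dp": [0,0,0],"turn": 0,"fingers": -0.6},
    {"dp": [0,0,0],"turn": 0,"fingers": -0.3},
    {"dp": [0,0,0],"turn": 0,"fingers": -0.3},
  ],
)

```text
t: 18.8
eef_pos: [0.5243, -0.0266, 0.1024]
tcp_rot: [[-0.011, 1.0, 0.0], [1.0, 0.011, 0.0], [0.0, 0.0, -1.0]]
wrist_force: [0.3, -0.3, 0.4]
opening: 0.0296
grasp_force: 0.0
```

```bash
python3 chk.py | grep -v side
```

```text
18.8 [ 0.52431054 -0.02664554  0.10237407] [ 0.29072347 -0.25406553  0.37786828] [-0.01144186 -0.01472005 -0.01235272]
wrist plane [-0.0064869   0.49972226  0.86616141] 11279 A above plane -9.904066066004727e-05
 hist h mm [  0  32 259 244  36   1   0  37 263 187  13   0   0   0   0   0   0   0
   1   5  19  10   9   9  13  17  19  11  18   9  25  23]
 red top n [-0.02411453  0.4915345   0.87052416] 1663 h max/98/95 mm [53.9 53.1 52.8 52.5] top pt [ 0.52504735 -0.02169021  0.13851578]
 top offset from axis: X 0.002256830282345288 Y -0.0006280509956987168
 collar n [0.00240907 0.49599888 0.86831982] 401 500 h at axis 5.775729647658545 angle 29.73573442021361 h range [5.04 5.82 6.59]
 hist h mm [ 1  6  4  3  4  5  7  8 13 14  7  6  1  2  0  0  1  0  1  0  2  3  0  4
  3  3  1  0  1  1  1  7]
 red top n [ 0.23472891 -0.87759321  0.41801017] 45 h max/98/95 mm [56.1 55.6 54.7 53.6] top pt [ 0.52611272 -0.01800919  0.13791192]
 top offset from axis: X -0.003561222670954513 Y -0.0003511204037560815
```

Emit:
jog_arm(
  motion=[
    {"dp": [0,0,0.02],"turn": 0,"fingers": -0.3},
    {"dp": [0,0,0.03],"turn": 0,"fingers": -0.3},
    {"dp": [0,0,0.04],"turn": 0,"fingers": -0.3},
    {"dp": [0,0.03,0.03],"turn": 0,"fingers": -0.3},
    {"dp": [0,0.02,0],"turn": 0,"fingers": 1},
    {"dp": [0,0,0],"turn": 0,"fingers": 1},
    {"dp": [0,0,0],"turn": 0,"fingers": 1},
    {"dp": [0,0,0],"turn": 0,"fingers": 1},
  ],
)

```text
t: 19.7
eef_pos: [0.5239, 0.0221, 0.2221]
tcp_rot: [[-0.01, 1.0, -0.001], [1.0, 0.01, -0.0], [-0.0, -0.001, -1.0]]
wrist_force: [0.2, -0.2, -0.5]
opening: 0.0849
grasp_force: 0.0
```

```bash
sed -i "s/&(np.linalg.norm(P-g,axis=2)<.04)//" chk.py; python3 chk.py | grep -v side
python3 - <<'E'
from h import *
m,p,d=grab('top','t9.png')
for q in ['wax_cup','cap_red_wax','cap_blue']:
    for r in find_in('top',q)[:2]:
        b=r['box'];print(q,np.round(b),round(r['confidence'],2))
a=cv2.imread('pics/t0.png');hs=lambda p:cv2.cvtColor(p,cv2.COLOR_BGR2HSV)
for nm,(x0,y0,x1,y1),lo,hi in(('blue',(255,235,280,258),(95,120,100),(115,255,255)),('red',(240,194,262,215),(170,120,60),(180,255,255)),('wax',(370,245,400,275),(170,100,40),(180,255,255))):
    for im in(a,p):
        k=cv2.inRange(hs(im),lo,hi)[y0:y1,x0:x1];v,u=np.nonzero(k);print(nm,len(u),u.mean()+x0 if len(u) else 0,v.mean()+y0 if len(u) else 0)
E
```

```text
19.7 [0.52390646 0.0221235  0.22208552] [ 0.22227808 -0.20911411 -0.54453326] [-0.02412728  0.00516797  0.05288349]
wrist plane [-0.00686774  0.50046557  0.8657292 ] 4874 A above plane -7.6700446151206e-05
 hist h mm [  0  22 100 118  25   2   0  29 164 143  25   1   0   0   0   0   0   0
   0   0   0   0   0   0   0   0   0   0   0   0   0   0]
 red top n [0.00887044 0.52903529 0.84855346] 377 h max/98/95 mm [53.7 53.1 52.9 52.5] top pt [ 0.52573778 -0.02020265  0.1377166 ]
 top offset from axis: X 0.0023367112653385467 Y -0.0003669214132707943
 collar n [-0.00524151  0.50729576  0.86175608] 275 362 h at axis 5.7502004730436544 angle 30.484332042361075 h range [4.97 5.81 6.59]
 hist h mm [ 6  7  7  7  5  7 13  9 14  6  6  6  4  1  2  1  1  0  1  0  1  1  4  3
  2  1  0  0  3  5  0  2]
 red top n [-0.08059343  0.55056128  0.83089529] 40 h max/98/95 mm [55.8 55.  54.6 53.9] top pt [ 0.52531799 -0.0186765   0.13890206]
 top offset from axis: X -0.00029401308237104096 Y 8.071824782194398e-05
wax_cup [324. 197.  15.  60.] 0.17
cap_red_wax [245. 196.  11.  13.] 0.6
cap_blue [324. 229.   3.  26.] 0.38
blue 148 267.02702702702703 245.71621621621622
blue 0 0 0
red 91 249.8901098901099 204.0
red 90 249.87777777777777 203.94444444444446
wax 257 383.8715953307393 258.9260700389105
wax 259 383.81081081081084 258.88416988416986
```

The collar reads home (5.8 mm by depth against 6 mm nominal, flush at about 30°). The red cap and the cup haven't moved. The arm hid the blue cap in that picture, but the arm was always well above it. Handing in.

```bash
python3 -c "
from cell import *
print(close_job())"
```

```text
the job is handed in; nothing more can be done
None
```

The job is handed in at about 20 s: the gate was swung onto its plunger, and the red pin is through all three plates with its collar home. The wax cup and red cap are unmoved; the arm hid the blue cap in the last picture, so I couldn't re-check it.

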